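# Set out the spindle parts on the bench centres

### The arm

A 7-joint arm with a two-finger parallel gripper is mounted at the origin on the work surface. World frame = base frame: x ahead of the robot, y to its left, z up, the work surface at z = 0. Lengths are in m, angles in rad, forces in N, time in s.
With the tool pointing down it reaches from about 0.425 to 0.925 m from the base axis. Payload 6.8 kg.
Tool frame: the origin (TCP) lies between the finger pads; the fingertips stand finger_overhang ahead of it and the grasp point (between the pads) lies 6 mm ahead of it (finger_overhang is the distance from the TCP to the fingertips, in m); z points along the fingers, y is the line along which they close (so a half turn about z gives the same grasp; the last joint's range is limited). The gripper opens to 85 mm and grips with 20 to 120 N. Pads are 22 mm wide; open, the fingers measure 114 mm over their backs; the gripper's body (76 mm by 85 mm) begins 54 mm behind the grasp point. The pads swing forward as they close: fully open they stand 13 mm farther back than shut.
Start: joints at [-1.262, 0.477, 0.022, 1.555, -0.011, 1.109, -0.083], TCP at [0.273, 0.617, 0.256] pointing down, gripper open.
Joint ranges: [-2.96, 2.96], [-0.34, 2.1], [-1.41, 1.46], [0.24, 2.44], [-1.37, 4.51], [0.17, 1.92], [-2.96, 2.96]. Speed limits (rad/s): [2.39, 2.39, 3.14, 3.14, 3.14, 3.14, 3.14].

### API

Orientations are given as a unit quaternion [w, x, y, z].
In Python, from station import * gives the robot as it stands.
- The arm moves only by the tool drive_tool, never from a script. Its argument "increments" is a list of rows, each an object of numbers: "claw": the finger opening in m, from 0 to 0.0854; "dx", "dy", "dz": the shift along the tool's x, y, z in m; "wx", "wy", "wz": the turn, a rotation vector about the tool's x, y, z in degrees. A call has 1 to 20 rows; each row shifts and turns the commanded pose from where the row before left it, along the tool's axes as they then stand; what a row does not reach is not made up. A row lasts 1/8 s, in which the tool goes at most 62.5 mm and 10.7 degrees, less where a joint would pass 70% of its speed; a pose out of reach is approached as far as the arm can. A call with a gripper value outside its range is refused whole. The fingers move at their own pace and stop on an object; "newtons" is the grip in N (left out, the last holds). Time passes only in rows, so rows that do not move let the fingers close. It gives the time, the measured TCP pose, the force, the opening and the grip force at its end, in the units of the state.
- get_obs(): the state, without advancing time (a new reading comes with each control period).
- read_camera(name): name is "side" or "top" or "wrist"; returns (picture, depth): 420x560x3 uint8, red, green, blue; 420x560 float32, m along the optical axis (not along the pixel's ray), 0 where there is no reading.
- calibration(name): a dict with "intrinsics" (3x3 intrinsics, pixels), "k1" (the pictures are not rectified: a ray, as slopes to the right and down, at radius r is drawn at 1 + k1 r^2 times it, then the intrinsics apply), "R" (3x3) and "t" (3): a world point X has camera coordinates R X + t; the wrist camera has in their place "mount" (4x4, takes a point from camera to tool coordinates, whose origin is the TCP and whose axes are the flange's). Camera axes: x right, y down, z forward; pixel columns grow to the right and rows downward; lengths in m; the calibration is good to about 2 mm. A picture is of the moment at which its call begins: read the wrist's pose just before it. calibration takes no time and is no camera call.
- hand_in(): hands the job in; it is judged then, once.
The state is a dict: "t": time; "q": joint angles; "joint_vel": joint speeds; "joint_torque": joint torques, N m; "eef_pos": TCP position; "tool_rot": TCP orientation; "contact_force": force on the tool from outside, world axes, zero at the start; "torque": the same for the moment, N m; "gripper_width": opening from 0.0 (shut) to 1.0 (fully open); "grasp_force": force on a finger pad.
Only numpy, scipy, OpenCV 4.12 (cv2) and the standard library are available. Lean on these libraries where they do the work, as an engineer would, in place of code of your own. Each camera call takes 0.05 s, during which the arm holds its last target. There are 200 camera calls.

### The job

Set out the spindle parts on the bed of the bench centres in the order they go together. Stand the black sleeve midway between the headstock and the tailstock and seat the hub in its top, spigot down; on the line between the two brackets lay the pulley flat next to the headstock and the hexagon nut flat next to the tailstock, each with a clear gap of about 30 mm to its bracket. Set the V-block upright on the bed straight behind the sleeve (on the side away from the robot), groove pointing at the sleeve, with a clear gap of about 30 mm to the sleeve, and let everything stand free.

Things in the scene. Friction and masses are not known exactly. Their poses are not given: they have to be found in the camera images.
- bed: Flat grey metal bed of the bench centres, fixed, 10 mm thick, two dark slots along it. Its y runs along the row from bracket to bracket (420 mm long); its x points away from the robot (turned up to 0.1 rad), the plate reaching from x = -45 to +140 mm. Origin: at bench height (its underside), midway between the brackets and on the line between them; top face at z = 10 mm.
- headstock: Headstock: fixed white arched bracket with a round top and a big round steel spindle nose on both faces; 75 mm across (bed x), 30 mm thick along the row (bed y; nose 4 mm proud), 84 mm high. On the bed 170 mm from the bed's origin, at either end of the row. Origin: centre of its foot, on the bed's top face; axes as the bed's.
- tailstock: Tailstock: fixed white square block, 40 mm (bed x) by 30 mm (bed y), 62 mm high with a black clamp knob on top up to 74 mm and a small steel cone point (12 mm) on each face; at the other end of the row, 170 mm from the bed's origin. Origin: centre of its foot, on the bed's top face; axes as the bed's.
- sleeve_mid (a point): The black sleeve: loose plain tube standing on end on the bench, outside diameter 56 mm, bore 48 mm, 80 mm high, about 150 g. (The larger tubes farther away, 84 mm in diameter, are stock and not part of the job.) Point: its centre, half-way up, 40 mm above its foot; z up along its axis.
- hub_boss (a point): Loose steel hub standing on its spigot. From below: spigot dia 38, 10 mm high; flange dia 58, 8 mm thick; round boss dia 32, 32 mm high (the part to grip, fingertips above the flange); 50 mm in all, 250 g. The spigot drops loosely into the sleeve and the flange rests on the rim. Point: mid-boss, 34 mm above the foot, 16 above the flange; seated, 64 mm above the sleeve's centre. z up.
- pulley_mid (a point): The pulley: loose aluminium wheel lying flat, diameter 60 mm, 28 mm thick: two 7 mm flanges of diameter 60 with a groove of diameter 48 between them, a dark ring and small bore on top; about 250 g. Point: its centre, half-way up, 14 mm above its underside; z up along its axis.
- nut_mid (a point): The hexagon nut: loose dark steel nut lying flat, 42 mm across flats (48.5 mm across corners), 30 mm high, with a dark bore of 25 mm; about 200 g. Its x axis is square to one pair of flats. Point: its centre, half-way up, 15 mm above its underside; z up.
- vblock_mid (a point): The V-block: loose steel block, 60 mm long (its x, along the V groove), 45 mm wide (its y), 38 mm high, a 90 degree V groove 31 mm wide in its top; about 450 g. Point: its centre, half-way up, 19 mm above its underside; z up.
There are look-alikes about, which are no part of the job. Leave any brown or red look-alike of the part that bears vblock_mid alone.

How it is judged:
At the end, for the whole second after the job is handed in: All on the bed, upright (0.1 rad), free, at rest: sleeve midway and on the row line, 12 mm; hub seated in it; pulley 75, nut 67 mm centre to centre from headstock, tailstock, inside, 12 mm, on the line 12 mm; V-block 88 mm (12) behind the sleeve, 12 mm sideways of mid-row, groove within 0.2 rad (x of sleeve_mid in the frame of bed between -0.012 and 0.012 m and x of pulley_mid in the frame of bed between -0.012 and 0.012 m and x of nut_mid in the frame of bed between -0.012 and 0.012 m and y of sleeve_mid in the frame of bed between -0.012 and 0.012 m and horizontal distance between pulley_mid and headstock between 0.063 and 0.087 m and horizontal distance between pulley_mid and tailstock below 0.3 m and horizontal distance between nut_mid and tailstock between 0.055 and 0.079 m and horizontal distance between nut_mid and headstock below 0.3 m and horizontal distance between vblock_mid and sleeve_mid between 0.076 and 0.1 m and x of vblock_mid in the frame of bed above 0.06 m and y of vblock_mid in the frame of bed between -0.012 and 0.012 m and angle between the x axis of vblock_mid and the x axis of bed, either way round below 0.2 rad and z of sleeve_mid in the frame of bed between 0.047 and 0.053 m and z of pulley_mid in the frame of bed between 0.021 and 0.027 m and z of nut_mid in the frame of bed between 0.022 and 0.028 m and z of vblock_mid in the frame of bed between 0.026 and 0.032 m and z of hub_boss in the frame of sleeve_mid between 0.061 and 0.067 m and horizontal distance between hub_boss and sleeve_mid below 0.008 m and angle between each of sleeve_mid, hub_boss, pulley_mid, nut_mid, vblock_mid's own z axis and vertical below 0.1 rad and linear speed of each of sleeve, hub, pulley, nut, vblock below 0.01 m/s); the robot touches nothing.
It also fails if it takes over 112 s, if anything falls off the work surface, if the arm or the gripper's body presses on something with over 40 N, if the wrist force passes 120 N, or if a joint passes its speed limit or range.

## Working session

There is one attempt and no reset: what is moved stays moved. The work goes in short steps, Python scripts to look and compute and a tool call to move; the robot and the scene stay as the last step left them, time stands still between calls to the robot, and variables do not carry over. Pictures are saved under pics/ and viewed, at most 14 in all, crops included, and the job is handed in when it is done.

Besides the shell and the picture viewer there is one more tool, called after "Emit:" as name([rows], argument=value, ...), one row to a line, values as JSON. drive_tool: Moves the arm, as the interface text tells. Its arguments: {"type":"object","properties":{"increments":{"type":"array","items":{"type":"object","properties":{"claw":{"type":"number"},"dx":{"type":"number"},"dy":{"type":"number"},"dz":{"type":"number"},"wx":{"type":"number"},"wy":{"type":"number"},"wz":{"type":"number"}}}},"newtons":{"type":"number"}},"required":["increments"]}

```bash
mkdir -p pics; ls; cat > h.py <<'E'
from station import *
import numpy as np, cv2
def save(im,n): cv2.imwrite('pics/'+n,im[...,::-1])
def cal(name):
    c=calibration(name)
    K=np.array(c["intrinsics"]);k1=c["k1"]
    if "R" in c: return K,k1,np.array(c["R"]),np.array(c["t"])
    return K,k1,np.array(c["mount"]),None
def cloud(name):
    im,d=read_camera(name);K,k1,R,t=cal(name)
    v,u=np.mgrid[0:d.shape[0],0:d.shape[1]]
    P=cv2.undistortPoints(np.stack([u,v],-1).reshape(-1,1,2).astype(float),K,np.array([k1,0,0,0.])).reshape(*d.shape,2)
    X=np.dstack([P[...,0]*d,P[...,1]*d,d])
    return im,d,(X-t)@R, P
E
python3 - <<'E'
from h import *
o=get_obs();print({k:np.round(v,3) for k,v in o.items()})
for n in('top','side'):
    im,d,X,P=cloud(n);save(im,n+'0.png');np.savez(n+'0.npz',im=im,d=d,X=X,P=P)
    print(n,cal(n)[0].round(1).tolist(),cal(n)[1],-cal(n)[2].T@cal(n)[3])
try: print(finger_overhang)
except Exception as e: print(e)
E
```

```text
pics
{'t': np.float64(0.0), 'q': array([-1.262,  0.478,  0.022,  1.556, -0.011,  1.109, -0.083]), 'joint_vel': array([-0.001,  0.   , -0.001, -0.   ,  0.   , -0.001,  0.001]), 'joint_torque': array([-0.0000e+00, -5.9645e+01,  1.6070e+00, -2.8121e+01,  1.2000e-02,
        9.0000e-03,  0.0000e+00]), 'eef_pos': array([0.273, 0.617, 0.255]), 'tool_rot': array([-0.   ,  0.207,  0.978, -0.001]), 'contact_force': array([0.212, 1.022, 0.262]), 'torque': array([0.015, 0.003, 0.032]), 'grasp_force': np.float64(0.0), 'gripper_width': np.float64(1.005)}
top [[440.0, 0.0, 286.8], [0.0, 440.0, 207.0], [0.0, 0.0, 1.0]] -0.07178209072279829 [ 0.34514029 -0.05130527  1.14062122]
side [[390.7, 0.0, 279.2], [0.0, 390.7, 214.3], [0.0, 0.0, 1.0]] -0.10472060443107149 [ 0.35214229 -0.6115336   0.70031844]
0.025
```

View pics/top0.png

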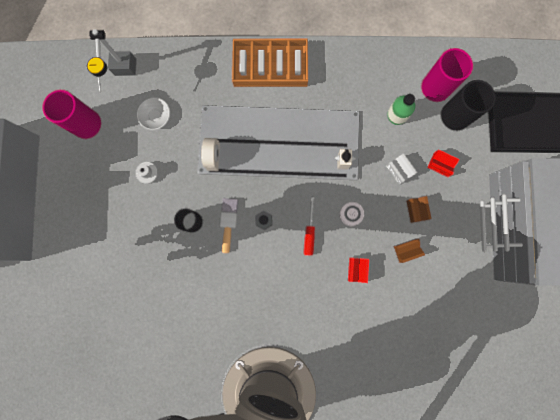

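View pics/side0.png

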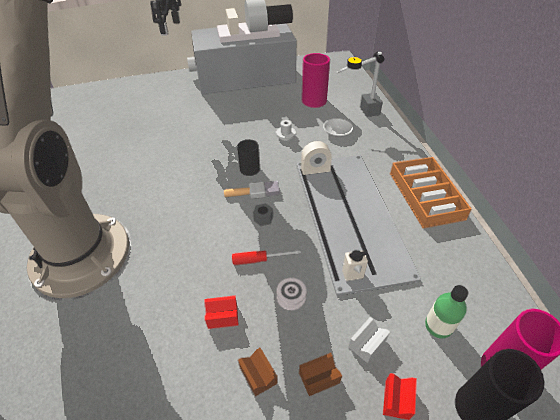

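Top view (up = +x, left = +y): headstock (209,154), tailstock (346,158), sleeve (188,220) black and small, hub (146,172), nut (264,220) and pulley (352,213). V-block candidates are grey (402,166), red (443,162) and (358,270), and brown (418,208) and (408,250). Only the grey one is steel; the brown and red ones are to be left alone. The black tube (467,105) is the larger stock. Next I'll confirm with an enlarged crop and measure.

```bash
python3 - <<'E'
from h import *
D=np.load('top0.npz');im,X=D['im'],D['X']
S=np.load('side0.npz')
a=cv2.resize(im[135:245,120:290],None,fx=2.3,fy=2.3,interpolation=cv2.INTER_CUBIC)
b=cv2.resize(im[135:245,290:460],None,fx=2.3,fy=2.3,interpolation=cv2.INTER_CUBIC)
c=cv2.resize(S['im'][310:365,335:410],None,fx=4,fy=4,interpolation=cv2.INTER_CUBIC)
out=np.zeros((a.shape[0]+c.shape[0],a.shape[1]*2,3),np.uint8);out[:a.shape[0],:a.shape[1]]=a;out[:a.shape[0],a.shape[1]:]=b;out[a.shape[0]:,:c.shape[1]]=c
save(out,'crop0.png')
z=X[...,2]
def top(n,u0,u1,v0,v1,zl,zh):
    m=np.zeros(z.shape,bool);m[v0:v1,u0:u1]=True;m&=(z>zl)&(z<zh)
    p=X[m];q=p[:,:2].astype(np.float32);c,r=cv2.minEnclosingCircle(q);R=cv2.minAreaRect(q*1000)
    print(n,len(p),'mean',p.mean(0).round(4),'circ',np.round(c,4),round(r,4),'rect',np.round(R[0],1),np.round(R[1],1),round(R[2],1), 'zpct',np.percentile(p[:,2],[5,50,95]).round(4))
top('sleeve',165,210,200,240,.07,.09)
top('hubflange',128,165,155,190,.008,.03)
top('hubboss',128,165,155,190,.04,.06)
top('nut',250,280,205,235,.024,.04)
top('pulley',335,370,195,232,.022,.04)
top('vblock',385,420,148,186,.03,.046)
top('vblockall',385,420,148,186,.01,.046)
top('head',195,225,130,175,.04,.11)
top('headlow',195,225,130,180,.02,.11)
top('tail',330,360,140,172,.06,.078)
top('bed',195,365,100,185,.006,.014)
for n,u0,u1,v0,v1 in(('hammer',215,245,195,255),('bench',300,340,260,290)):
    p=X[v0:v1,u0:u1].reshape(-1,3);print(n,np.percentile(p[:,2],[5,50,95]).round(4))
# slots
g=im.sum(2)
for lo,hi in((136,146),(165,178)):
    L=[]
    for u in range(228,332):
        v=lo+np.argmin(g[lo:hi,u]);L.append(X[v,u,:2])
    L=np.array(L);vx,vy,x0,y0=cv2.fitLine(L.astype(np.float32),cv2.DIST_HUBER,0,.01,.01).ravel();print('slot',vx,vy,x0,y0,np.degrees(np.arctan2(-vx,vy)))
E
```

```text
sleeve 149 mean [0.4328 0.2005 0.0791] circ [0.433  0.2016] 0.0287 rect [432.9 201.3] [54.3 55.1] 1.1 zpct [0.0725 0.0797 0.0831]
hubflange 233 mean [0.556  0.3162 0.0191] circ [0.5601 0.321 ] 0.0296 rect [559.8 321.9] [56.2 54.8] 27.3 zpct [0.0145 0.0189 0.0239]
hubboss 125 mean [0.5595 0.3213 0.0506] circ [0.5605 0.3224] 0.0161 rect [560.6 322.8] [30.  29.5] 57.5 zpct [0.0435 0.0512 0.0543]
nut 242 mean [0.4366 0.015  0.0311] circ [0.4369 0.0151] 0.024 rect [437.   15.2] [45.7 41. ] 63.5 zpct [0.0281 0.031  0.0346]
pulley 434 mean [ 0.4526 -0.2103  0.029 ] circ [ 0.4533 -0.2106] 0.0302 rect [ 452.3 -209.8] [58.8 56.4] 88.3 zpct [0.0254 0.029  0.0322]
vblock 294 mean [ 0.5679 -0.3409  0.0363] circ [ 0.567 -0.34 ] 0.036 rect [ 568.2 -342.2] [59.5 47.6] 34.3 zpct [0.0309 0.0365 0.0414]
vblockall 472 mean [ 0.5666 -0.3395  0.0317] circ [ 0.5668 -0.3399] 0.0361 rect [ 567.9 -341.9] [60.  47.9] 33.4 zpct [0.019  0.0329 0.0406]
head 456 mean [0.5965 0.1446 0.0821] circ [0.6009 0.1466] 0.0391 rect [600.3 145.3] [34.1 73.4] 88.3 zpct [0.0535 0.0863 0.0961]
headlow 499 mean [0.5952 0.1443 0.0776] circ [0.6014 0.1466] 0.0399 rect [601.1 145.2] [34.1 75.1] 88.3 zpct [0.034  0.0844 0.0961]
tail 137 mean [ 0.5847 -0.1887  0.0704] circ [ 0.5886 -0.1917] 0.0245 rect [ 588.  -192.2] [47.7 40.4] 88.3 zpct [0.0606 0.0715 0.0766]
bed 9215 mean [ 0.6447 -0.0282  0.0105] circ [ 0.6395 -0.0221] 0.2295 rect [642.9 -27.7] [440.9 225.4] 89.9 zpct [0.0073 0.0106 0.0134]
hammer [-0.0019  0.0028  0.0224]
bench [-0.0027  0.0009  0.0046]
slot 0.040557656 0.9991772 0.6414622 -0.017292205 -2.32442
slot 0.036411297 0.9993369 0.560527 -0.0109914765 -2.0866747
```

View pics/crop0.png

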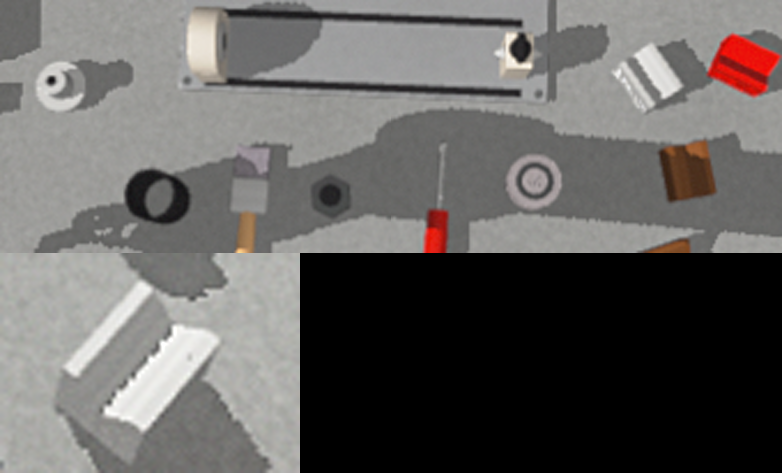

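The crop shows the grey V-block standing groove up, with its groove along the upper-left to lower-right diagonal. The hub, sleeve, nut and pulley are as described. I'll place the V-block first, because the space behind the sleeve is still free, then sleeve, hub, pulley and nut.

Emit:
drive_tool([
  {"wz": 10.2,"claw": 0.068},
  {"wz": 10.2},
  {"wz": 10.2},
  {"wz": 10.2},
  {"wz": 10.2},
  {"wz": 10.2},
  {"wz": 10.2},
  {"wz": 10.2},
  {"wz": 10.2},
  {"wz": 10.2},
  {"wz": 10.2},
  {"wz": 10.2},
  {"dx": -0.0073,"dy": 0.05},
  {"dx": -0.0073,"dy": 0.05},
  {"dx": -0.0073,"dy": 0.05},
  {"dx": -0.0073,"dy": 0.05},
  {"dx": -0.0073,"dy": 0.05},
  {"dx": -0.0073,"dy": 0.05},
  {"dx": -0.0073,"dy": 0.05},
  {"dx": -0.0073,"dy": 0.05},
])

```text
schema error: expected keys claw, dx, dy, dz, wx, wy, wz
```

```bash
cat >> h.py <<'E'
from scipy.spatial.transform import Rotation as Ro
MID=np.array([.594,-.0225]);BY=np.array([.0385,.9993]);BX=np.array([.9993,-.0385])
def bed(x,y): return MID+x*BX+y*BY
def to(x,y,z,yaw=None):
    "yaw: tool y direction, deg. turn first, then shifts in the turned axes"
    o=get_obs();q=o['tool_rot'];R=Ro.from_quat([q[1],q[2],q[3],q[0]]).as_matrix()
    cy=np.degrees(np.arctan2(R[1,1],R[0,1]));p=o['eef_pos']
    yaw=cy if yaw is None else yaw
    w=-(yaw-cy)
    a=np.radians(yaw);Y=np.array([np.cos(a),np.sin(a)]);Xa=np.array([-Y[1],Y[0]])
    d=np.array([x,y])-p[:2]
    print('t',round(float(o['t']),2),'pos',p.round(4),'yaw',cy.round(1),'tilt',R[:2,2].round(3),'w',np.round(o['gripper_width'],2),'f',o['contact_force'].round(1),'q7',o['q'][6].round(2))
    print('  turn wz',round(w,1),'dx',round(d@Xa,4),'dy',round(d@Y,4),'dz',round(p[2]-z,4))
E
python3 - <<'E'
from h import *
to(.568,-.342,.25,-56)
D=np.load('top0.npz');im,X=D['im'],D['X'];z=X[...,2]
# bed edges from height steps
m=((z>.0055)&(z<.016)).astype(np.uint8);m=cv2.medianBlur(m,5)
N=X[...,:2]
near=[];far=[];L=[];Rr=[]
for u in range(235,330):
    v=np.where(m[100:190,u])[0]+100;near.append(N[v[-1],u]);far.append(N[v[0],u])
for v in range(112,135):
    u=np.where(m[v,185:380])[0]+185;L.append(N[v,u[0]]);Rr.append(N[v,u[-1]])
B=np.array([.9993,-.0385]);Y=np.array([.0385,.9993])
for n,a,d in(('near',near,B),('far',far,B),('L',L,Y),('R',Rr,Y)):
    s=np.array(a)@d;print(n,np.percentile(s,[10,50,90]).round(4))
mid=np.array([.594,-.0225]);print('mid proj',mid@B,mid@Y)
E
```

```text
t 0.1 pos [0.2731 0.6168 0.2554] yaw 66.1 tilt [-0.001 -0.002] w 1.0 f [ 0.6 -0.5 -0.2] q7 -0.08
  turn wz 122.1 dx -0.2916 dy 0.9598 dz 0.0054
near [0.5505 0.5528 0.5544]
far [0.7329 0.7341 0.7358]
L [0.2079 0.2092 0.2109]
R [-0.2072 -0.2067 -0.2063]
mid proj 0.59445045 0.0003847499999999997
```

Emit:
drive_tool([
  {"claw": 0.068,"dx": 0,"dy": 0,"dz": 0,"wx": 0,"wy": 0,"wz": 10.2},
  {"claw": 0.068,"dx": 0,"dy": 0,"dz": 0,"wx": 0,"wy": 0,"wz": 10.2},
  {"claw": 0.068,"dx": 0,"dy": 0,"dz": 0,"wx": 0,"wy": 0,"wz": 10.2},
  {"claw": 0.068,"dx": 0,"dy": 0,"dz": 0,"wx": 0,"wy": 0,"wz": 10.2},
  {"claw": 0.068,"dx": 0,"dy": 0,"dz": 0,"wx": 0,"wy": 0,"wz": 10.2},
  {"claw": 0.068,"dx": 0,"dy": 0,"dz": 0,"wx": 0,"wy": 0,"wz": 10.2},
  {"claw": 0.068,"dx": 0,"dy": 0,"dz": 0,"wx": 0,"wy": 0,"wz": 10.2},
  {"claw": 0.068,"dx": 0,"dy": 0,"dz": 0,"wx": 0,"wy": 0,"wz": 10.2},
  {"claw": 0.068,"dx": 0,"dy": 0,"dz": 0,"wx": 0,"wy": 0,"wz": 10.2},
  {"claw": 0.068,"dx": 0,"dy": 0,"dz": 0,"wx": 0,"wy": 0,"wz": 10.2},
  {"claw": 0.068,"dx": 0,"dy": 0,"dz": 0,"wx": 0,"wy": 0,"wz": 10.2},
  {"claw": 0.068,"dx": 0,"dy": 0,"dz": 0,"wx": 0,"wy": 0,"wz": 10.2},
  {"claw": 0.068,"dx": -0.007,"dy": 0.05,"dz": 0,"wx": 0,"wy": 0,"wz": 0},
  {"claw": 0.068,"dx": -0.007,"dy": 0.05,"dz": 0,"wx": 0,"wy": 0,"wz": 0},
  {"claw": 0.068,"dx": -0.007,"dy": 0.05,"dz": 0,"wx": 0,"wy": 0,"wz": 0},
  {"claw": 0.068,"dx": -0.007,"dy": 0.05,"dz": 0,"wx": 0,"wy": 0,"wz": 0},
  {"claw": 0.068,"dx": -0.007,"dy": 0.05,"dz": 0,"wx": 0,"wy": 0,"wz": 0},
  {"claw": 0.068,"dx": -0.007,"dy": 0.05,"dz": 0,"wx": 0,"wy": 0,"wz": 0},
  {"claw": 0.068,"dx": -0.007,"dy": 0.05,"dz": 0,"wx": 0,"wy": 0,"wz": 0},
  {"claw": 0.068,"dx": -0.007,"dy": 0.05,"dz": 0,"wx": 0,"wy": 0,"wz": 0},
], newtons=60)

```text
t: 2.6
eef_pos: [0.449, 0.2519, 0.2562]
tool_rot: [-0.0, 0.957, 0.29, -0.0]
contact_force: [0.2, 1.4, 0.2]
gripper_width: 0.795
grasp_force: 0.0
```

```bash
sed -i 's/MID=np.array(\[.594,-.0225\])/MID=np.array([.595,-.022])/' h.py; python3 -c "
from h import *
to(.568,-.342,.1)"
```

```text
t 2.6 pos [0.449  0.2519 0.2562] yaw -56.3 tilt [-0.  0.] w 0.79 f [0.2 1.4 0.2] q7 -1.43
  turn wz -0.0 dx -0.2308 dy 0.56 dz 0.1562
```

Emit:
drive_tool([
  {"claw": 0.068,"dx": -0.0192,"dy": 0.0467,"dz": 0.008,"wx": 0,"wy": 0,"wz": 0},
  {"claw": 0.068,"dx": -0.0192,"dy": 0.0467,"dz": 0.008,"wx": 0,"wy": 0,"wz": 0},
  {"claw": 0.068,"dx": -0.0192,"dy": 0.0467,"dz": 0.008,"wx": 0,"wy": 0,"wz": 0},
  {"claw": 0.068,"dx": -0.0192,"dy": 0.0467,"dz": 0.008,"wx": 0,"wy": 0,"wz": 0},
  {"claw": 0.068,"dx": -0.0192,"dy": 0.0467,"dz": 0.008,"wx": 0,"wy": 0,"wz": 0},
  {"claw": 0.068,"dx": -0.0192,"dy": 0.0467,"dz": 0.008,"wx": 0,"wy": 0,"wz": 0},
  {"claw": 0.068,"dx": -0.0192,"dy": 0.0467,"dz": 0.008,"wx": 0,"wy": 0,"wz": 0},
  {"claw": 0.068,"dx": -0.0192,"dy": 0.0467,"dz": 0.008,"wx": 0,"wy": 0,"wz": 0},
  {"claw": 0.068,"dx": -0.0192,"dy": 0.0467,"dz": 0.008,"wx": 0,"wy": 0,"wz": 0},
  {"claw": 0.068,"dx": -0.0192,"dy": 0.0467,"dz": 0.008,"wx": 0,"wy": 0,"wz": 0},
  {"claw": 0.068,"dx": -0.0192,"dy": 0.0467,"dz": 0.008,"wx": 0,"wy": 0,"wz": 0},
  {"claw": 0.068,"dx": -0.0192,"dy": 0.0467,"dz": 0.008,"wx": 0,"wy": 0,"wz": 0},
  {"claw": 0.068,"dx": 0,"dy": 0,"dz": 0.025,"wx": 0,"wy": 0,"wz": 0},
  {"claw": 0.068,"dx": 0,"dy": 0,"dz": 0.025,"wx": 0,"wy": 0,"wz": 0},
  {"claw": 0.068,"dx": 0,"dy": 0,"dz": 0,"wx": 0,"wy": 0,"wz": 0},
])

```text
t: 4.47
eef_pos: [0.5668, -0.3395, 0.108]
tool_rot: [-0.002, 0.957, 0.29, -0.002]
contact_force: [0.4, 1.4, 0.7]
gripper_width: 0.797
grasp_force: 0.0
```

```bash
python3 -c "
from h import *
to(.568,-.342,.03)
im,d=read_camera('wrist');save(im,'w1.png');c=calibration('wrist');print(c)"
```

```text
t 4.47 pos [ 0.5668 -0.3395  0.108 ] yaw -56.3 tilt [-0.004  0.002] w 0.8 f [0.4 1.4 0.7] q7 -0.12
  turn wz -0.0 dx -0.0004 dy 0.0027 dz 0.078
{'intrinsics': array([[361.04957914,   0.        , 279.46531877],
       [  0.        , 361.04957914, 211.18838221],
       [  0.        ,   0.        ,   1.        ]]), 'k1': -0.056529030733222144, 'mount': array([[ 5.24695898e-04, -9.56853361e-01, -2.90570766e-01,
         7.37481471e-02],
       [ 9.99999570e-01,  7.24216005e-04, -5.79111409e-04,
         4.96630437e-04],
       [ 7.64560697e-04, -2.90570337e-01,  9.56853330e-01,
        -1.18688946e-01],
       [ 0.00000000e+00,  0.00000000e+00,  0.00000000e+00,
         1.00000000e+00]])}
```

View pics/w1.png

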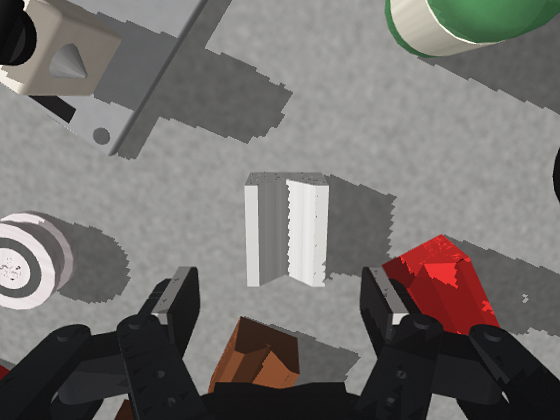

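The wrist view shows the grey V-block centred and square between the fingers (247–328, 172–287). The red block at (440,285) is close to the right finger and the brown one (258,360) lies towards the wrist. I'll check clearances numerically.

```bash
python3 - <<'E'
from h import *
D=np.load('top0.npz');X=D['X'].reshape(-1,3);im=D['im'].reshape(-1,3).astype(int)
c=np.array([.568,-.342]);a=np.radians(-56.3);Y=np.array([np.cos(a),np.sin(a)]);Xa=np.array([-Y[1],Y[0]])
l=np.c_[(X[:,:2]-c)@Xa,(X[:,:2]-c)@Y,X[:,2]]
for n,m in(('red',(im[:,0]>150)&(im[:,1]<60)),('brown',(im[:,0]-im[:,2]>40)&(im[:,1]>45)&(im[:,0]<190)),('steel',(im.max(1)-im.min(1)<30))):
    s=m&(np.hypot(l[:,0],l[:,1])<.13)&(l[:,2]>.008);q=l[s]
    if n=='steel': q=q[np.hypot(q[:,0],q[:,1])<.045]; print(n,np.percentile(q,[1,99],axis=0).round(3).tolist()); continue
    if len(q): print(n,q.min(0).round(3),q.max(0).round(3),'within strip',q[np.abs(q[:,0])<.03].min(0).round(3) if (np.abs(q[:,0])<.03).any() else None)
E
```

```text
red [-0.084  0.066  0.008] [-0.012  0.122  0.044] within strip [-0.03   0.072  0.008]
brown [-0.129 -0.051  0.01 ] [-0.011  0.118  0.045] within strip [-0.027  0.102  0.027]
steel [[-0.029, -0.024, 0.012], [0.029, 0.022, 0.042]]
```

Emit:
drive_tool([
  {"claw": 0.068,"dx": 0,"dy": 0.001,"dz": 0.02,"wx": 0,"wy": 0,"wz": 0},
  {"claw": 0.068,"dx": 0,"dy": 0.001,"dz": 0.02,"wx": 0,"wy": 0,"wz": 0},
  {"claw": 0.068,"dx": 0,"dy": 0,"dz": 0.02,"wx": 0,"wy": 0,"wz": 0},
  {"claw": 0.068,"dx": 0,"dy": 0,"dz": 0.016,"wx": 0,"wy": 0,"wz": 0},
  {"claw": 0.068,"dx": 0,"dy": 0,"dz": 0,"wx": 0,"wy": 0,"wz": 0},
  {"claw": 0.03,"dx": 0,"dy": 0,"dz": 0,"wx": 0,"wy": 0,"wz": 0},
  {"claw": 0.03,"dx": 0,"dy": 0,"dz": 0,"wx": 0,"wy": 0,"wz": 0},
  {"claw": 0.03,"dx": 0,"dy": 0,"dz": 0,"wx": 0,"wy": 0,"wz": 0},
  {"claw": 0.03,"dx": 0,"dy": 0,"dz": 0,"wx": 0,"wy": 0,"wz": 0},
  {"claw": 0.03,"dx": 0,"dy": 0,"dz": 0,"wx": 0,"wy": 0,"wz": 0},
], newtons=60)

```text
t: 5.78
eef_pos: [0.5698, -0.3427, 0.0352]
tool_rot: [0.0, 0.957, 0.29, 0.001]
contact_force: [-0.3, -0.1, 5.8]
gripper_width: 0.515
grasp_force: 64.0
```

```bash
python3 -c "
from h import *
print(get_obs()['grasp_force'])
b=bed(.088,0);print(b)
to(*b,.2,-92.2)"
```

```text
63.97001266479492
[ 0.6829384 -0.025388 ]
t 5.78 pos [ 0.5698 -0.3427  0.0352] yaw -56.3 tilt [ 0.001 -0.001] w 0.52 f [-0.3 -0.1  5.8] q7 -0.07
  turn wz 35.9 dx 0.1009 dy -0.3214 dz -0.1648
```

Emit:
drive_tool([
  {"claw": 0.03,"dx": 0,"dy": 0,"dz": -0.03,"wx": 0,"wy": 0,"wz": 0},
  {"claw": 0.03,"dx": 0,"dy": 0,"dz": -0.04,"wx": 0,"wy": 0,"wz": 0},
  {"claw": 0.03,"dx": 0,"dy": 0,"dz": -0.04,"wx": 0,"wy": 0,"wz": 0},
  {"claw": 0.03,"dx": 0,"dy": 0,"dz": -0.02,"wx": 0,"wy": 0,"wz": 9},
  {"claw": 0.03,"dx": 0,"dy": 0,"dz": 0,"wx": 0,"wy": 0,"wz": 9},
  {"claw": 0.03,"dx": 0,"dy": 0,"dz": 0,"wx": 0,"wy": 0,"wz": 9},
  {"claw": 0.03,"dx": 0,"dy": 0,"dz": 0,"wx": 0,"wy": 0,"wz": 9},
  {"claw": 0.03,"dx": 0.0126,"dy": -0.0402,"dz": 0,"wx": 0,"wy": 0,"wz": 0},
  {"claw": 0.03,"dx": 0.0126,"dy": -0.0402,"dz": 0,"wx": 0,"wy": 0,"wz": 0},
  {"claw": 0.03,"dx": 0.0126,"dy": -0.0402,"dz": 0,"wx": 0,"wy": 0,"wz": 0},
  {"claw": 0.03,"dx": 0.0126,"dy": -0.0402,"dz": 0,"wx": 0,"wy": 0,"wz": 0},
  {"claw": 0.03,"dx": 0.0126,"dy": -0.0402,"dz": 0,"wx": 0,"wy": 0,"wz": 0},
  {"claw": 0.03,"dx": 0.0126,"dy": -0.0402,"dz": 0,"wx": 0,"wy": 0,"wz": 0},
  {"claw": 0.03,"dx": 0.0126,"dy": -0.0402,"dz": 0,"wx": 0,"wy": 0,"wz": 0},
  {"claw": 0.03,"dx": 0.0126,"dy": -0.0402,"dz": 0,"wx": 0,"wy": 0,"wz": 0},
  {"claw": 0.03,"dx": 0,"dy": 0,"dz": 0.03,"wx": 0,"wy": 0,"wz": 0},
  {"claw": 0.03,"dx": 0,"dy": 0,"dz": 0.03,"wx": 0,"wy": 0,"wz": 0},
  {"claw": 0.03,"dx": 0,"dy": 0,"dz": 0,"wx": 0,"wy": 0,"wz": 0},
])

```text
t: 8.02
eef_pos: [0.6802, -0.024, 0.101]
tool_rot: [-0.0, 1.0, -0.02, -0.003]
contact_force: [0.0, -0.1, -3.5]
gripper_width: 0.51
grasp_force: 62.8
```

```bash
python3 -c "
from h import *
print(get_obs()['grasp_force'])
b=bed(.088,0)
to(*b,.046,-92.2)"
```

```text
62.81947374343872
t 8.03 pos [ 0.6802 -0.024   0.101 ] yaw -92.3 tilt [-0.007  0.   ] w 0.51 f [ 0.  -0.1 -3.5] q7 -1.13
  turn wz -0.1 dx 0.0028 dy 0.0013 dz 0.055
```

Emit:
drive_tool([
  {"claw": 0.03,"dx": 0.0028,"dy": 0.0013,"dz": 0.02,"wx": 0,"wy": 0,"wz": 0},
  {"claw": 0.03,"dx": 0,"dy": 0,"dz": 0.018,"wx": 0,"wy": 0,"wz": 0},
  {"claw": 0.03,"dx": 0,"dy": 0,"dz": 0.01,"wx": 0,"wy": 0,"wz": 0},
  {"claw": 0.03,"dx": 0,"dy": 0,"dz": 0.004,"wx": 0,"wy": 0,"wz": 0},
  {"claw": 0.03,"dx": 0,"dy": 0,"dz": 0.002,"wx": 0,"wy": 0,"wz": 0},
  {"claw": 0.03,"dx": 0,"dy": 0,"dz": 0,"wx": 0,"wy": 0,"wz": 0},
])

```text
t: 8.78
eef_pos: [0.6858, -0.0264, 0.0507]
tool_rot: [0.0, 1.0, -0.02, 0.0]
contact_force: [-0.3, 0.0, -3.4]
gripper_width: 0.519
grasp_force: 63.1
```

Emit:
drive_tool([
  {"claw": 0.03,"dx": -0.002,"dy": 0,"dz": 0.002,"wx": 0,"wy": 0,"wz": 0},
  {"claw": 0.03,"dx": 0,"dy": 0,"dz": 0.002,"wx": 0,"wy": 0,"wz": 0},
  {"claw": 0.03,"dx": 0,"dy": 0,"dz": 0.001,"wx": 0,"wy": 0,"wz": 0},
  {"claw": 0.03,"dx": 0,"dy": 0,"dz": 0,"wx": 0,"wy": 0,"wz": 0},
])

```text
t: 9.28
eef_pos: [0.6836, -0.0262, 0.0453]
tool_rot: [-0.0, 1.0, -0.02, 0.0]
contact_force: [-0.7, -0.2, -4.0]
gripper_width: 0.518
grasp_force: 63.1
```

Emit:
drive_tool([
  {"claw": 0.03,"dx": 0,"dy": 0,"dz": 0.002,"wx": 0,"wy": 0,"wz": 0},
  {"claw": 0.03,"dx": 0,"dy": 0,"dz": 0,"wx": 0,"wy": 0,"wz": 0},
])

```text
t: 9.52
eef_pos: [0.6837, -0.0263, 0.0452]
tool_rot: [-0.001, 1.0, -0.02, 0.0]
contact_force: [-7.0, 2.3, 11.3]
gripper_width: 0.51
grasp_force: 64.8
```

Emit:
drive_tool([
  {"claw": 0.064,"dx": 0,"dy": 0,"dz": 0,"wx": 0,"wy": 0,"wz": 0},
  {"claw": 0.064,"dx": 0,"dy": 0,"dz": 0,"wx": 0,"wy": 0,"wz": 0},
  {"claw": 0.064,"dx": 0,"dy": 0,"dz": 0,"wx": 0,"wy": 0,"wz": 0},
  {"claw": 0.064,"dx": 0,"dy": 0,"dz": -0.02,"wx": 0,"wy": 0,"wz": 0},
  {"claw": 0.064,"dx": 0,"dy": 0,"dz": -0.04,"wx": 0,"wy": 0,"wz": 0},
  {"claw": 0.08,"dx": 0,"dy": 0,"dz": -0.05,"wx": 0,"wy": 0,"wz": 0},
  {"claw": 0.08,"dx": -0.037,"dy": -0.031,"dz": 0,"wx": 0,"wy": 0,"wz": 0},
  {"claw": 0.08,"dx": -0.037,"dy": -0.031,"dz": 0,"wx": 0,"wy": 0,"wz": 0},
  {"claw": 0.08,"dx": -0.037,"dy": -0.031,"dz": 0,"wx": 0,"wy": 0,"wz": 0},
  {"claw": 0.08,"dx": -0.037,"dy": -0.031,"dz": 0,"wx": 0,"wy": 0,"wz": 0},
  {"claw": 0.08,"dx": -0.037,"dy": -0.031,"dz": 0,"wx": 0,"wy": 0,"wz": 0},
  {"claw": 0.08,"dx": -0.037,"dy": -0.031,"dz": 0,"wx": 0,"wy": 0,"wz": 0},
  {"claw": 0.08,"dx": -0.037,"dy": -0.031,"dz": 0,"wx": 0,"wy": 0,"wz": 0},
  {"claw": 0.08,"dx": 0,"dy": 0,"dz": 0,"wx": 0,"wy": 0,"wz": 0},
  {"claw": 0.08,"dx": 0,"dy": 0,"dz": 0,"wx": 0,"wy": 0,"wz": 0},
])

```text
t: 11.4
eef_pos: [0.4341, 0.2009, 0.1542]
tool_rot: [-0.001, 1.0, -0.02, 0.001]
contact_force: [1.2, -0.8, -0.3]
gripper_width: 0.939
grasp_force: 0.0
```

```bash
python3 - <<'E'
from h import *
to(.433,.2015,.065)
im,d,X,P=cloud('top')
m=np.zeros(d.shape,bool);m[80:185,225:330]=1
m&=(X[...,2]>.022)&(X[...,2]<.07)
p=X[m];print(len(p))
c=p[:,:2];R=cv2.minAreaRect((c*1000).astype(np.float32));print(R)
ctr=np.array(R[0])/1000-MID;print('bed xy',ctr@BX,ctr@BY)
save(im,'top1.png')
E
```

```text
t 11.4 pos [0.4341 0.2009 0.1542] yaw -92.3 tilt [0.001 0.001] w 0.94 f [ 1.2 -0.8 -0.3] q7 -1.62
  turn wz -0.0 dx -0.0011 dy -0.0006 dz 0.0892
725
((726.952880859375, 1.7257537841796875), (198.36102294921875, 151.1178741455078), 89.3520278930664)
bed xy 0.13094707232208258 0.0287893316696167
```

View pics/top1.png

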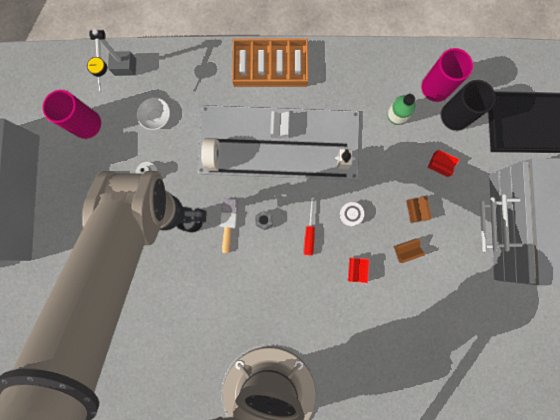

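The V-block stands upright on the bed at (281,123), behind mid-row. The gripper is now over the sleeve at (188,218).

Emit:
drive_tool([
  {"claw": 0.08,"dx": -0.001,"dy": -0.0005,"dz": 0.021,"wx": 0,"wy": 0,"wz": 0},
  {"claw": 0.08,"dx": 0,"dy": 0,"dz": 0.021,"wx": 0,"wy": 0,"wz": 0},
  {"claw": 0.08,"dx": 0,"dy": 0,"dz": 0.021,"wx": 0,"wy": 0,"wz": 0},
  {"claw": 0.08,"dx": 0,"dy": 0,"dz": 0.021,"wx": 0,"wy": 0,"wz": 0},
  {"claw": 0.08,"dx": 0,"dy": 0,"dz": 0,"wx": 0,"wy": 0,"wz": 0},
  {"claw": 0.04,"dx": 0,"dy": 0,"dz": 0,"wx": 0,"wy": 0,"wz": 0},
  {"claw": 0.04,"dx": 0,"dy": 0,"dz": 0,"wx": 0,"wy": 0,"wz": 0},
  {"claw": 0.04,"dx": 0,"dy": 0,"dz": 0,"wx": 0,"wy": 0,"wz": 0},
  {"claw": 0.04,"dx": 0,"dy": 0,"dz": 0,"wx": 0,"wy": 0,"wz": 0},
  {"claw": 0.04,"dx": 0,"dy": 0,"dz": 0,"wx": 0,"wy": 0,"wz": 0},
], newtons=40)

```text
t: 12.7
eef_pos: [0.4335, 0.2012, 0.0705]
tool_rot: [-0.0, 1.0, -0.02, 0.001]
contact_force: [0.3, -2.6, 6.3]
gripper_width: 0.651
grasp_force: 41.3
```

```bash
python3 -c "
from h import *
b=bed(0,0)
to(*b,.3)"
```

```text
t 12.7 pos [0.4335 0.2012 0.0705] yaw -92.3 tilt [0.002 0.001] w 0.65 f [ 0.3 -2.6  6.3] q7 -1.47
  turn wz -0.0 dx 0.1704 dy 0.2165 dz -0.2295
```

Emit:
drive_tool([
  {"claw": 0.04,"dx": 0,"dy": 0,"dz": -0.03,"wx": 0,"wy": 0,"wz": 0},
  {"claw": 0.04,"dx": 0,"dy": 0,"dz": -0.04,"wx": 0,"wy": 0,"wz": 0},
  {"claw": 0.04,"dx": 0.0213,"dy": 0.0271,"dz": 0,"wx": 0,"wy": 0,"wz": 0},
  {"claw": 0.04,"dx": 0.0213,"dy": 0.0271,"dz": 0,"wx": 0,"wy": 0,"wz": 0},
  {"claw": 0.04,"dx": 0.0213,"dy": 0.0271,"dz": 0,"wx": 0,"wy": 0,"wz": 0},
  {"claw": 0.04,"dx": 0.0213,"dy": 0.0271,"dz": 0,"wx": 0,"wy": 0,"wz": 0},
  {"claw": 0.04,"dx": 0.0213,"dy": 0.0271,"dz": 0,"wx": 0,"wy": 0,"wz": 0},
  {"claw": 0.04,"dx": 0.0213,"dy": 0.0271,"dz": 0,"wx": 0,"wy": 0,"wz": 0},
  {"claw": 0.04,"dx": 0.0213,"dy": 0.0271,"dz": 0,"wx": 0,"wy": 0,"wz": 0},
  {"claw": 0.04,"dx": 0.0213,"dy": 0.0271,"dz": 0,"wx": 0,"wy": 0,"wz": 0},
  {"claw": 0.04,"dx": 0,"dy": 0,"dz": 0.02,"wx": 0,"wy": 0,"wz": 0},
  {"claw": 0.04,"dx": 0,"dy": 0,"dz": 0.02,"wx": 0,"wy": 0,"wz": 0},
  {"claw": 0.04,"dx": 0,"dy": 0,"dz": 0.01,"wx": 0,"wy": 0,"wz": 0},
  {"claw": 0.04,"dx": 0,"dy": 0,"dz": 0.005,"wx": 0,"wy": 0,"wz": 0},
  {"claw": 0.04,"dx": 0,"dy": 0,"dz": 0,"wx": 0,"wy": 0,"wz": 0},
])

```text
t: 14.58
eef_pos: [0.5939, -0.0216, 0.0841]
tool_rot: [-0.0, 1.0, -0.02, -0.0]
contact_force: [-0.2, -0.3, -0.7]
gripper_width: 0.653
grasp_force: 43.4
```

```bash
python3 -c "
from h import *
b=bed(0,0)
to(*b,.0805)"
```

```text
t 14.57 pos [ 0.5939 -0.0216  0.0841] yaw -92.2 tilt [-0.  0.] w 0.65 f [-0.2 -0.3 -0.7] q7 -1.08
  turn wz -0.0 dx 0.0011 dy 0.0004 dz 0.0036
```

Emit:
drive_tool([
  {"claw": 0.04,"dx": 0.001,"dy": 0,"dz": 0.002,"wx": 0,"wy": 0,"wz": 0},
  {"claw": 0.04,"dx": 0,"dy": 0,"dz": 0.002,"wx": 0,"wy": 0,"wz": 0},
  {"claw": 0.04,"dx": 0,"dy": 0,"dz": 0.001,"wx": 0,"wy": 0,"wz": 0},
  {"claw": 0.04,"dx": 0,"dy": 0,"dz": 0,"wx": 0,"wy": 0,"wz": 0},
  {"claw": 0.076,"dx": 0,"dy": 0,"dz": 0,"wx": 0,"wy": 0,"wz": 0},
  {"claw": 0.076,"dx": 0,"dy": 0,"dz": 0,"wx": 0,"wy": 0,"wz": 0},
  {"claw": 0.076,"dx": 0,"dy": 0,"dz": 0,"wx": 0,"wy": 0,"wz": 0},
  {"claw": 0.076,"dx": 0,"dy": 0,"dz": -0.02,"wx": 0,"wy": 0,"wz": 0},
  {"claw": 0.076,"dx": 0,"dy": 0,"dz": -0.03,"wx": 0,"wy": 0,"wz": 0},
  {"claw": 0.076,"dx": 0,"dy": 0,"dz": -0.035,"wx": 0,"wy": 0,"wz": 0},
])

```text
t: 15.82
eef_pos: [0.595, -0.0223, 0.1661]
tool_rot: [0.0, 1.0, -0.02, 0.0]
contact_force: [-0.0, 0.9, -0.2]
gripper_width: 0.889
grasp_force: 0.0
```

Emit:
drive_tool([
  {"claw": 0.06,"dx": -0.006,"dy": -0.0428,"dz": 0,"wx": 0,"wy": 0,"wz": 0},
  {"claw": 0.06,"dx": -0.006,"dy": -0.0428,"dz": 0,"wx": 0,"wy": 0,"wz": 0},
  {"claw": 0.06,"dx": -0.006,"dy": -0.0428,"dz": 0,"wx": 0,"wy": 0,"wz": 0},
  {"claw": 0.06,"dx": -0.006,"dy": -0.0428,"dz": 0,"wx": 0,"wy": 0,"wz": 0},
  {"claw": 0.06,"dx": -0.006,"dy": -0.0428,"dz": 0,"wx": 0,"wy": 0,"wz": 0},
  {"claw": 0.06,"dx": -0.006,"dy": -0.0428,"dz": 0,"wx": 0,"wy": 0,"wz": 0},
  {"claw": 0.06,"dx": -0.006,"dy": -0.0428,"dz": 0,"wx": 0,"wy": 0,"wz": 0},
  {"claw": 0.06,"dx": -0.006,"dy": -0.0428,"dz": 0,"wx": 0,"wy": 0,"wz": 0},
  {"claw": 0.06,"dx": 0,"dy": 0,"dz": 0.03,"wx": 0,"wy": 0,"wz": 0},
  {"claw": 0.06,"dx": 0,"dy": 0,"dz": 0.03,"wx": 0,"wy": 0,"wz": 0},
  {"claw": 0.06,"dx": 0,"dy": 0,"dz": 0,"wx": 0,"wy": 0,"wz": 0},
  {"claw": 0.06,"dx": 0,"dy": 0,"dz": 0,"wx": 0,"wy": 0,"wz": 0},
])

```text
t: 17.32
eef_pos: [0.5617, 0.322, 0.1061]
tool_rot: [-0.0, 1.0, -0.02, 0.001]
contact_force: [0.6, 0.2, 1.2]
gripper_width: 0.703
grasp_force: 0.0
```

```bash
python3 - <<'E'
from h import *
to(.5603,.3224,.046)
im,d,X,P=cloud('top');z=X[...,2];D0=np.load('top0.npz')['X'][...,2]
def rel(n,m):
    q=X[m][:,:2];c,r=cv2.minEnclosingCircle(q.astype(np.float32));R=cv2.minAreaRect((q*1000).astype(np.float32));c=np.array(c)
    e=c-MID;r2=np.array(R[0])/1000-MID
    print(n,m.sum(),'xy',c.round(4),'bed',(e@BX).round(4),(e@BY).round(4),'r',round(r,4),'rectbed',(r2@BX).round(4),(r2@BY).round(4),np.round(R[1],1),round(R[2],1))
b=np.zeros(z.shape,bool);b[90:185,235:325]=1
rel('sleeve',b&(z>.082)&(z<.098))
b=np.zeros(z.shape,bool);b[100:140,262:300]=1
rel('vb',b&(z>.03)&(z<.055)&(X[...,0]>.645))
# side view sleeve/vblock
save(im,'top2.png')
s,_=read_camera('side');save(s,'side2.png')
E
```

```text
t 17.32 pos [0.5617 0.322  0.1061] yaw -92.3 tilt [0.002 0.001] w 0.7 f [0.6 0.2 1.2] q7 -1.65
  turn wz -0.0 dx -0.0014 dy -0.0004 dz 0.0601
sleeve 130 xy [ 0.5936 -0.0211] bed -0.0014 0.0009 r 0.0283 rectbed -0.0018 0.0016 [51.5 55. ] 89.0
vb 433 xy [ 0.6825 -0.0251] bed 0.0875 0.0003 r 0.0374 rectbed 0.0873 0.0002 [44.9 63.2] 86.8
```

View pics/top2.png

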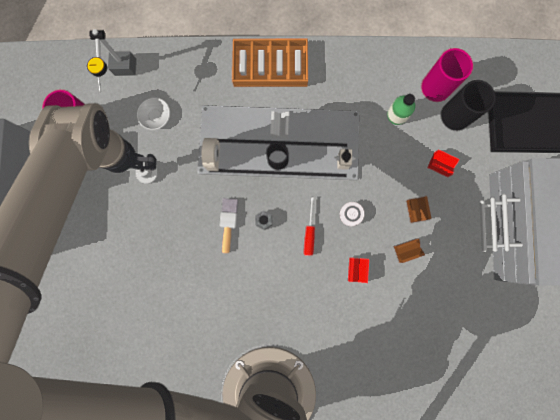

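The sleeve stands at mid-row (278,155) and the V-block behind it (280,122), both within 2 mm of target. Gripper is over the hub (146,170).

Emit:
drive_tool([
  {"claw": 0.06,"dx": -0.001,"dy": 0,"dz": 0.02,"wx": 0,"wy": 0,"wz": 0},
  {"claw": 0.06,"dx": 0,"dy": 0,"dz": 0.02,"wx": 0,"wy": 0,"wz": 0},
  {"claw": 0.06,"dx": 0,"dy": 0,"dz": 0.018,"wx": 0,"wy": 0,"wz": 0},
  {"claw": 0.06,"dx": 0,"dy": 0,"dz": 0,"wx": 0,"wy": 0,"wz": 0},
  {"claw": 0.02,"dx": 0,"dy": 0,"dz": 0,"wx": 0,"wy": 0,"wz": 0},
  {"claw": 0.02,"dx": 0,"dy": 0,"dz": 0,"wx": 0,"wy": 0,"wz": 0},
  {"claw": 0.02,"dx": 0,"dy": 0,"dz": 0,"wx": 0,"wy": 0,"wz": 0},
  {"claw": 0.02,"dx": 0,"dy": 0,"dz": 0,"wx": 0,"wy": 0,"wz": 0},
  {"claw": 0.02,"dx": 0,"dy": 0,"dz": 0,"wx": 0,"wy": 0,"wz": 0},
], newtons=50)

```text
t: 18.55
eef_pos: [0.5604, 0.3221, 0.0471]
tool_rot: [-0.0, 1.0, -0.02, 0.001]
contact_force: [0.3, 0.1, 5.8]
gripper_width: 0.361
grasp_force: 49.9
```

```bash
python3 -c "
from h import *
to(.5940,-.0217,.3)"
```

```text
t 18.55 pos [0.5604 0.3221 0.0471] yaw -92.3 tilt [0.001 0.001] w 0.36 f [0.3 0.1 5.8] q7 -1.61
  turn wz -0.0 dx 0.0473 dy 0.3422 dz -0.2529
```

Emit:
drive_tool([
  {"claw": 0.02,"dx": 0,"dy": 0,"dz": -0.04,"wx": 0,"wy": 0,"wz": 0},
  {"claw": 0.02,"dx": 0,"dy": 0,"dz": -0.045,"wx": 0,"wy": 0,"wz": 0},
  {"claw": 0.02,"dx": 0,"dy": 0,"dz": -0.045,"wx": 0,"wy": 0,"wz": 0},
  {"claw": 0.02,"dx": 0.0059,"dy": 0.0428,"dz": 0,"wx": 0,"wy": 0,"wz": 0},
  {"claw": 0.02,"dx": 0.0059,"dy": 0.0428,"dz": 0,"wx": 0,"wy": 0,"wz": 0},
  {"claw": 0.02,"dx": 0.0059,"dy": 0.0428,"dz": 0,"wx": 0,"wy": 0,"wz": 0},
  {"claw": 0.02,"dx": 0.0059,"dy": 0.0428,"dz": 0,"wx": 0,"wy": 0,"wz": 0},
  {"claw": 0.02,"dx": 0.0059,"dy": 0.0428,"dz": 0,"wx": 0,"wy": 0,"wz": 0},
  {"claw": 0.02,"dx": 0.0059,"dy": 0.0428,"dz": 0,"wx": 0,"wy": 0,"wz": 0},
  {"claw": 0.02,"dx": 0.0059,"dy": 0.0428,"dz": 0,"wx": 0,"wy": 0,"wz": 0},
  {"claw": 0.02,"dx": 0.0059,"dy": 0.0428,"dz": 0,"wx": 0,"wy": 0,"wz": 0},
  {"claw": 0.02,"dx": 0,"dy": 0,"dz": 0.02,"wx": 0,"wy": 0,"wz": 0},
  {"claw": 0.02,"dx": 0,"dy": 0,"dz": 0.01,"wx": 0,"wy": 0,"wz": 0},
  {"claw": 0.02,"dx": 0,"dy": 0,"dz": 0,"wx": 0,"wy": 0,"wz": 0},
  {"claw": 0.02,"dx": 0,"dy": 0,"dz": 0,"wx": 0,"wy": 0,"wz": 0},
])

```text
t: 20.42
eef_pos: [0.5934, -0.0209, 0.1464]
tool_rot: [-0.0, 1.0, -0.019, -0.0]
contact_force: [0.1, -0.6, -2.2]
gripper_width: 0.356
grasp_force: 50.2
```

```bash
python3 -c "
from h import *
to(.5945,-.0218,.127)"
```

```text
t 20.43 pos [ 0.5934 -0.0209  0.1464] yaw -92.2 tilt [-0.  0.] w 0.36 f [ 0.1 -0.6 -2.2] q7 -1.14
  turn wz -0.0 dx 0.0011 dy 0.0009 dz 0.0194
```

Emit:
drive_tool([
  {"claw": 0.02,"dx": 0.001,"dy": 0.001,"dz": 0.005,"wx": 0,"wy": 0,"wz": 0},
  {"claw": 0.02,"dx": 0,"dy": 0,"dz": 0.006,"wx": 0,"wy": 0,"wz": 0},
  {"claw": 0.02,"dx": 0,"dy": 0,"dz": 0.005,"wx": 0,"wy": 0,"wz": 0},
  {"claw": 0.02,"dx": 0,"dy": 0,"dz": 0.002,"wx": 0,"wy": 0,"wz": 0},
  {"claw": 0.02,"dx": 0,"dy": 0,"dz": 0,"wx": 0,"wy": 0,"wz": 0},
])

```text
t: 21.05
eef_pos: [0.5941, -0.0231, 0.1281]
tool_rot: [0.0, 1.0, -0.02, -0.0]
contact_force: [0.0, -0.3, -2.7]
gripper_width: 0.354
grasp_force: 50.2
```

Emit:
drive_tool([
  {"claw": 0.02,"dx": 0,"dy": 0,"dz": 0.0015,"wx": 0,"wy": 0,"wz": 0},
  {"claw": 0.02,"dx": 0,"dy": 0,"dz": 0,"wx": 0,"wy": 0,"wz": 0},
  {"claw": 0.055,"dx": 0,"dy": 0,"dz": 0,"wx": 0,"wy": 0,"wz": 0},
  {"claw": 0.055,"dx": 0,"dy": 0,"dz": 0,"wx": 0,"wy": 0,"wz": 0},
  {"claw": 0.055,"dx": 0,"dy": 0,"dz": 0,"wx": 0,"wy": 0,"wz": 0},
  {"claw": 0.055,"dx": 0,"dy": 0,"dz": -0.015,"wx": 0,"wy": 0,"wz": 0},
  {"claw": 0.055,"dx": 0,"dy": 0,"dz": -0.03,"wx": 0,"wy": 0,"wz": 0},
  {"claw": 0.055,"dx": 0,"dy": 0,"dz": -0.03,"wx": 0,"wy": 0,"wz": 0},
  {"claw": 0.085,"dx": 0,"dy": 0,"dz": 0,"wx": 0,"wy": 0,"wz": -10},
  {"claw": 0.085,"dx": 0,"dy": 0,"dz": 0,"wx": 0,"wy": 0,"wz": -10},
  {"claw": 0.085,"dx": 0,"dy": 0,"dz": 0,"wx": 0,"wy": 0,"wz": -10},
  {"claw": 0.085,"dx": 0,"dy": 0,"dz": 0,"wx": 0,"wy": 0,"wz": -10},
  {"claw": 0.085,"dx": 0,"dy": 0,"dz": 0,"wx": 0,"wy": 0,"wz": -10},
  {"claw": 0.085,"dx": 0,"dy": 0,"dz": 0,"wx": 0,"wy": 0,"wz": -10},
  {"claw": 0.085,"dx": 0,"dy": 0,"dz": 0,"wx": 0,"wy": 0,"wz": -10},
  {"claw": 0.085,"dx": 0,"dy": 0,"dz": 0,"wx": 0,"wy": 0,"wz": -10},
  {"claw": 0.085,"dx": 0,"dy": 0,"dz": 0,"wx": 0,"wy": 0,"wz": -10},
  {"claw": 0.085,"dx": 0,"dy": 0,"dz": 0,"wx": 0,"wy": 0,"wz": 0},
])

```text
t: 23.3
eef_pos: [0.5945, -0.0235, 0.2028]
tool_rot: [0.0, 0.722, 0.692, 0.001]
contact_force: [0.7, -0.1, 0.0]
gripper_width: 0.992
grasp_force: 0.0
```

```bash
python3 -c "
from h import *
to(.453,-.2105,.1)"
```

```text
t 23.3 pos [ 0.5945 -0.0235  0.2028] yaw -2.4 tilt [0.001 0.   ] w 0.99 f [ 0.7 -0.1  0. ] q7 0.14
  turn wz -0.0 dx -0.1928 dy -0.1335 dz 0.1028
```

Emit:
drive_tool([
  {"claw": 0.085,"dx": -0.0386,"dy": -0.0267,"dz": 0,"wx": 0,"wy": 0,"wz": 0},
  {"claw": 0.085,"dx": -0.0386,"dy": -0.0267,"dz": 0,"wx": 0,"wy": 0,"wz": 0},
  {"claw": 0.085,"dx": -0.0386,"dy": -0.0267,"dz": 0,"wx": 0,"wy": 0,"wz": 0},
  {"claw": 0.085,"dx": -0.0386,"dy": -0.0267,"dz": 0.02,"wx": 0,"wy": 0,"wz": 0},
  {"claw": 0.085,"dx": -0.0386,"dy": -0.0267,"dz": 0.02,"wx": 0,"wy": 0,"wz": 0},
  {"claw": 0.085,"dx": 0,"dy": 0,"dz": 0.04,"wx": 0,"wy": 0,"wz": 0},
  {"claw": 0.085,"dx": 0,"dy": 0,"dz": 0.02,"wx": 0,"wy": 0,"wz": 0},
  {"claw": 0.085,"dx": 0,"dy": 0,"dz": 0,"wx": 0,"wy": 0,"wz": 0},
  {"claw": 0.085,"dx": 0,"dy": 0,"dz": 0,"wx": 0,"wy": 0,"wz": 0},
])

```text
t: 24.42
eef_pos: [0.4538, -0.2109, 0.1027]
tool_rot: [0.001, 0.722, 0.692, 0.0]
contact_force: [0.3, 0.1, -0.9]
gripper_width: 0.993
grasp_force: 0.0
```

```bash
python3 - <<'E'
from h import *
to(.453,-.2105,.029)
o=get_obs();q=o['tool_rot'];im,d=read_camera('wrist');save(im,'w2.png')
K,k1,M,_=cal('wrist');R=Ro.from_quat([q[1],q[2],q[3],q[0]]).as_matrix()
g=np.mgrid[0:420,0:560];P=cv2.undistortPoints(np.stack([g[1],g[0]],-1).reshape(-1,1,2).astype(float),K,np.array([k1,0,0,0.])).reshape(420,560,2)
C=np.dstack([P*d[...,None],d]);T=C@M[:3,:3].T+M[:3,3];W=T@R.T+o['eef_pos']
m=(d>0)&(W[...,2]>.022)&(W[...,2]<.033)&(np.hypot(W[...,0]-.453,W[...,1]+.2105)<.045)
p=W[m];print(m.sum(),cv2.minEnclosingCircle(p[:,:2].astype(np.float32)),p.min(0),p.max(0))
E
```

```text
t 24.43 pos [ 0.4538 -0.2109  0.1027] yaw -2.4 tilt [ 0.001 -0.001] w 0.99 f [ 0.3  0.1 -0.9] q7 0.61
  turn wz -0.0 dx 0.0003 dy -0.0008 dz 0.0737
8109 ((0.45274442434310913, -0.21191605925559998), 0.030300620943307877) [ 0.42317152 -0.24148376  0.02208882] [ 0.48218649 -0.1818601   0.03142612]
```

Emit:
drive_tool([
  {"claw": 0.085,"dx": -0.0005,"dy": -0.001,"dz": 0.02,"wx": 0,"wy": 0,"wz": 0},
  {"claw": 0.085,"dx": 0,"dy": 0,"dz": 0.02,"wx": 0,"wy": 0,"wz": 0},
  {"claw": 0.085,"dx": 0,"dy": 0,"dz": 0.02,"wx": 0,"wy": 0,"wz": 0},
  {"claw": 0.085,"dx": 0,"dy": 0,"dz": 0.013,"wx": 0,"wy": 0,"wz": 0},
  {"claw": 0.085,"dx": 0,"dy": 0,"dz": 0,"wx": 0,"wy": 0,"wz": 0},
  {"claw": 0.045,"dx": 0,"dy": 0,"dz": 0,"wx": 0,"wy": 0,"wz": 0},
  {"claw": 0.045,"dx": 0,"dy": 0,"dz": 0,"wx": 0,"wy": 0,"wz": 0},
  {"claw": 0.045,"dx": 0,"dy": 0,"dz": 0,"wx": 0,"wy": 0,"wz": 0},
  {"claw": 0.045,"dx": 0,"dy": 0,"dz": 0,"wx": 0,"wy": 0,"wz": 0},
  {"claw": 0.045,"dx": 0,"dy": 0,"dz": 0,"wx": 0,"wy": 0,"wz": 0},
], newtons=60)

```text
t: 25.72
eef_pos: [0.4528, -0.2113, 0.0301]
tool_rot: [0.001, 0.721, 0.693, 0.001]
contact_force: [-2.3, 0.3, 8.5]
gripper_width: 0.676
grasp_force: 61.7
```

```bash
python3 -c "
from h import *
b=bed(0,.095);print(b)
to(*b,.3);b=bed(-.115,.07);to(*b,.3)"
```

```text
[0.5986575 0.0729335]
t 25.73 pos [ 0.4528 -0.2113  0.0301] yaw -2.3 tilt [ 0.002 -0.   ] w 0.68 f [-2.3  0.3  8.5] q7 0.7
  turn wz -0.0 dx 0.2898 dy 0.1343 dz -0.2699
t 25.73 pos [ 0.4528 -0.2113  0.0301] yaw -2.3 tilt [ 0.002 -0.   ] w 0.68 f [-2.3  0.3  8.5] q7 0.7
  turn wz -0.0 dx 0.2646 dy 0.0193 dz -0.2699
```

Emit:
drive_tool([
  {"claw": 0.045,"dx": 0,"dy": 0,"dz": -0.03,"wx": 0,"wy": 0,"wz": 0},
  {"claw": 0.045,"dx": 0,"dy": 0,"dz": -0.04,"wx": 0,"wy": 0,"wz": 0},
  {"claw": 0.045,"dx": 0.02,"dy": 0,"dz": -0.03,"wx": 0,"wy": 0,"wz": 0},
  {"claw": 0.045,"dx": 0.044,"dy": 0.003,"dz": 0,"wx": 0,"wy": 0,"wz": 0},
  {"claw": 0.045,"dx": 0.044,"dy": 0.003,"dz": 0,"wx": 0,"wy": 0,"wz": 0},
  {"claw": 0.045,"dx": 0.044,"dy": 0.003,"dz": 0,"wx": 0,"wy": 0,"wz": 0},
  {"claw": 0.045,"dx": 0.044,"dy": 0.003,"dz": 0,"wx": 0,"wy": 0,"wz": 0},
  {"claw": 0.045,"dx": 0.044,"dy": 0.003,"dz": 0,"wx": 0,"wy": 0,"wz": 0},
  {"claw": 0.045,"dx": 0.03,"dy": 0.02,"dz": 0,"wx": 0,"wy": 0,"wz": 0},
  {"claw": 0.045,"dx": 0.02,"dy": 0.03,"dz": 0,"wx": 0,"wy": 0,"wz": 0},
  {"claw": 0.045,"dx": 0,"dy": 0.035,"dz": 0,"wx": 0,"wy": 0,"wz": 0},
  {"claw": 0.045,"dx": 0,"dy": 0.0343,"dz": 0,"wx": 0,"wy": 0,"wz": 0},
  {"claw": 0.045,"dx": 0,"dy": 0,"dz": 0.03,"wx": 0,"wy": 0,"wz": 0},
  {"claw": 0.045,"dx": 0,"dy": 0,"dz": 0.025,"wx": 0,"wy": 0,"wz": 0},
  {"claw": 0.045,"dx": 0,"dy": 0,"dz": 0,"wx": 0,"wy": 0,"wz": 0},
  {"claw": 0.045,"dx": 0,"dy": 0,"dz": 0,"wx": 0,"wy": 0,"wz": 0},
])

```text
t: 27.72
eef_pos: [0.5982, 0.0734, 0.0747]
tool_rot: [0.0, 0.721, 0.693, 0.0]
contact_force: [-0.3, 0.7, -3.2]
gripper_width: 0.673
grasp_force: 65.4
```

```bash
python3 -c "
from h import *
b=bed(0,.095)
to(*b,.04)"
```

```text
t 27.73 pos [0.5982 0.0734 0.0747] yaw -2.3 tilt [0.001 0.   ] w 0.67 f [-0.3  0.7 -3.2] q7 0.08
  turn wz -0.0 dx -0.0005 dy 0.0004 dz 0.0347
```

Emit:
drive_tool([
  {"claw": 0.045,"dx": 0,"dy": 0,"dz": 0.018,"wx": 0,"wy": 0,"wz": 0},
  {"claw": 0.045,"dx": 0,"dy": 0,"dz": 0.01,"wx": 0,"wy": 0,"wz": 0},
  {"claw": 0.045,"dx": 0,"dy": 0,"dz": 0.004,"wx": 0,"wy": 0,"wz": 0},
  {"claw": 0.045,"dx": 0,"dy": 0,"dz": 0.002,"wx": 0,"wy": 0,"wz": 0},
  {"claw": 0.045,"dx": 0,"dy": 0,"dz": 0,"wx": 0,"wy": 0,"wz": 0},
])

```text
t: 28.35
eef_pos: [0.5973, 0.0734, 0.0403]
tool_rot: [-0.001, 0.721, 0.693, -0.0]
contact_force: [-4.8, 0.1, 3.9]
gripper_width: 0.671
grasp_force: 66.1
```

Emit:
drive_tool([
  {"claw": 0.08,"dx": 0,"dy": 0,"dz": 0,"wx": 0,"wy": 0,"wz": 0},
  {"claw": 0.08,"dx": 0,"dy": 0,"dz": 0,"wx": 0,"wy": 0,"wz": 0},
  {"claw": 0.08,"dx": 0,"dy": 0,"dz": 0,"wx": 0,"wy": 0,"wz": 0},
  {"claw": 0.08,"dx": 0,"dy": 0,"dz": -0.02,"wx": 0,"wy": 0,"wz": 0},
  {"claw": 0.08,"dx": 0,"dy": 0,"dz": -0.04,"wx": 0,"wy": 0,"wz": 0},
  {"claw": 0.08,"dx": 0,"dy": 0,"dz": -0.04,"wx": 0,"wy": 0,"wz": 0},
  {"claw": 0.08,"dx": 0,"dy": -0.04,"dz": 0,"wx": 0,"wy": 0,"wz": 0},
  {"claw": 0.08,"dx": 0,"dy": -0.04,"dz": 0,"wx": 0,"wy": 0,"wz": 0},
  {"claw": 0.08,"dx": 0,"dy": -0.04,"dz": 0,"wx": 0,"wy": 0,"wz": 0},
  {"claw": 0.07,"dx": -0.032,"dy": -0.037,"dz": 0,"wx": 0,"wy": 0,"wz": 0},
  {"claw": 0.07,"dx": -0.032,"dy": 0,"dz": 0,"wx": 0,"wy": 0,"wz": 0},
  {"claw": 0.07,"dx": 0,"dy": 0,"dz": 0.02,"wx": 0,"wy": 0,"wz": 0},
  {"claw": 0.07,"dx": 0,"dy": 0,"dz": 0,"wx": 0,"wy": 0,"wz": 0},
  {"claw": 0.07,"dx": 0,"dy": 0,"dz": 0,"wx": 0,"wy": 0,"wz": 0},
])

```text
t: 30.1
eef_pos: [0.439, 0.016, 0.1206]
tool_rot: [0.0, 0.721, 0.693, 0.0]
contact_force: [0.7, 0.6, -0.3]
gripper_width: 0.82
grasp_force: 0.0
```

```bash
python3 - <<'E'
from h import *
to(.437,.0151,.029)
o=get_obs();q=o['tool_rot'];im,d=read_camera('wrist');save(im,'w3.png')
K,k1,M,_=cal('wrist');R=Ro.from_quat([q[1],q[2],q[3],q[0]]).as_matrix()
g=np.mgrid[0:420,0:560];P=cv2.undistortPoints(np.stack([g[1],g[0]],-1).reshape(-1,1,2).astype(float),K,np.array([k1,0,0,0.])).reshape(420,560,2)
C=np.dstack([P*d[...,None],d]);T=C@M[:3,:3].T+M[:3,3];W=T@R.T+o['eef_pos']
m=(d>0)&(W[...,2]>.026)&(W[...,2]<.034)&(np.hypot(W[...,0]-.437,W[...,1]-.0151)<.032)
p=W[m][:,:2].astype(np.float32)*1000;print(m.sum(),cv2.minEnclosingCircle(p),cv2.minAreaRect(p))
h=cv2.convexHull(p).reshape(-1,2)
for a in range(-45,60,3):
    s=h@np.array([np.cos(np.radians(a)),np.sin(np.radians(a))]);print(a,round(float(np.ptp(s)),1),end='; ')
E
```

```text
t 30.1 pos [0.439  0.016  0.1206] yaw -2.3 tilt [0.001 0.   ] w 0.82 f [ 0.7  0.6 -0.3] q7 0.08
  turn wz -0.0 dx -0.001 dy -0.0019 dz 0.0916
3958 ((436.83782958984375, 13.892685890197754), 24.218233108520508) ((436.6553955078125, 14.0010986328125), (42.52808380126953, 47.91740036010742), 32.82255172729492)
-45 46.9; -42 46.3; -39 45.6; -36 44.8; -33 43.9; -30 43.0; -27 42.3; -24 43.2; -21 44.1; -18 45.0; -15 45.7; -12 46.4; -9 46.8; -6 47.3; -3 47.7; 0 47.9; 3 48.0; 6 48.0; 9 47.9; 12 47.6; 15 47.2; 18 46.7; 21 46.0; 24 45.2; 27 44.4; 30 43.4; 33 42.5; 36 43.3; 39 44.2; 42 45.2; 45 46.0; 48 46.7; 51 47.3; 54 47.8; 57 48.1;
```

View pics/w3.png

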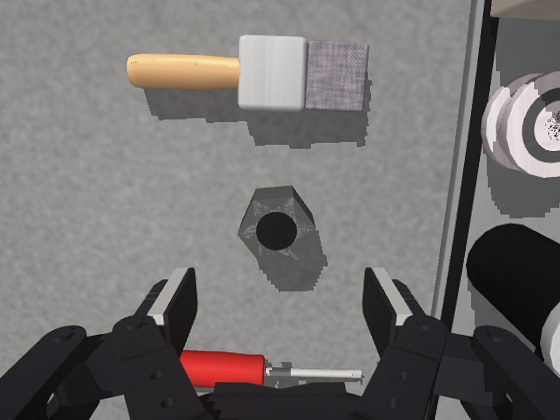

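The wrist view shows the nut at (275,232), corners left and right, clear of the hammer and screwdriver. Its flats' normals are at −27° and 33°, so I turn 24.7° and grip.

Emit:
drive_tool([
  {"claw": 0.068,"dx": 0,"dy": 0,"dz": 0,"wx": 0,"wy": 0,"wz": 8.2},
  {"claw": 0.068,"dx": 0,"dy": 0,"dz": 0,"wx": 0,"wy": 0,"wz": 8.2},
  {"claw": 0.068,"dx": 0,"dy": 0,"dz": 0,"wx": 0,"wy": 0,"wz": 8.3},
  {"claw": 0.068,"dx": -0.0028,"dy": -0.001,"dz": 0.02,"wx": 0,"wy": 0,"wz": 0},
  {"claw": 0.068,"dx": 0,"dy": 0,"dz": 0.03,"wx": 0,"wy": 0,"wz": 0},
  {"claw": 0.068,"dx": 0,"dy": 0,"dz": 0.025,"wx": 0,"wy": 0,"wz": 0},
  {"claw": 0.068,"dx": 0,"dy": 0,"dz": 0.015,"wx": 0,"wy": 0,"wz": 0},
  {"claw": 0.068,"dx": 0,"dy": 0,"dz": 0,"wx": 0,"wy": 0,"wz": 0},
  {"claw": 0.03,"dx": 0,"dy": 0,"dz": 0,"wx": 0,"wy": 0,"wz": 0},
  {"claw": 0.03,"dx": 0,"dy": 0,"dz": 0,"wx": 0,"wy": 0,"wz": 0},
  {"claw": 0.03,"dx": 0,"dy": 0,"dz": 0,"wx": 0,"wy": 0,"wz": 0},
  {"claw": 0.03,"dx": 0,"dy": 0,"dz": 0,"wx": 0,"wy": 0,"wz": 0},
  {"claw": 0.03,"dx": 0,"dy": 0,"dz": 0,"wx": 0,"wy": 0,"wz": 0},
], newtons=60)

```text
t: 31.78
eef_pos: [0.4369, 0.014, 0.0309]
tool_rot: [0.0, 0.853, 0.523, 0.001]
contact_force: [-1.4, -0.4, 5.9]
gripper_width: 0.478
grasp_force: 61.0
```

```bash
python3 -c "
from h import *
b=bed(-.12,-.103);print(b);to(*b,.13,-2.2)
b=bed(0,-.103);print(b);to(*b,.13,-2.2)"
```

```text
[ 0.4711185 -0.1203079]
t 31.77 pos [0.4369 0.014  0.0309] yaw -27.0 tilt [0.002 0.001] w 0.48 f [-1.4 -0.4  5.9] q7 -0.09
  turn wz -24.8 dx -0.1329 dy 0.0393 dz -0.0991
[ 0.5910345 -0.1249279]
t 31.77 pos [0.4369 0.014  0.0309] yaw -27.0 tilt [0.002 0.001] w 0.48 f [-1.4 -0.4  5.9] q7 -0.09
  turn wz -24.8 dx -0.1329 dy 0.1593 dz -0.0991
```

Emit:
drive_tool([
  {"claw": 0.03,"dx": 0,"dy": 0,"dz": -0.03,"wx": 0,"wy": 0,"wz": 0},
  {"claw": 0.03,"dx": 0,"dy": 0,"dz": -0.04,"wx": 0,"wy": 0,"wz": 0},
  {"claw": 0.03,"dx": 0,"dy": 0,"dz": -0.03,"wx": 0,"wy": 0,"wz": 0},
  {"claw": 0.03,"dx": 0,"dy": 0,"dz": 0,"wx": 0,"wy": 0,"wz": -8.2},
  {"claw": 0.03,"dx": 0,"dy": 0,"dz": 0,"wx": 0,"wy": 0,"wz": -8.3},
  {"claw": 0.03,"dx": 0,"dy": 0,"dz": 0,"wx": 0,"wy": 0,"wz": -8.3},
  {"claw": 0.03,"dx": -0.034,"dy": 0.01,"dz": 0,"wx": 0,"wy": 0,"wz": 0},
  {"claw": 0.03,"dx": -0.033,"dy": 0.01,"dz": 0,"wx": 0,"wy": 0,"wz": 0},
  {"claw": 0.03,"dx": -0.033,"dy": 0.01,"dz": 0,"wx": 0,"wy": 0,"wz": 0},
  {"claw": 0.03,"dx": -0.033,"dy": 0.01,"dz": 0,"wx": 0,"wy": 0,"wz": 0},
  {"claw": 0.03,"dx": 0,"dy": 0.04,"dz": 0,"wx": 0,"wy": 0,"wz": 0},
  {"claw": 0.03,"dx": 0,"dy": 0.04,"dz": 0,"wx": 0,"wy": 0,"wz": 0},
  {"claw": 0.03,"dx": 0,"dy": 0.0393,"dz": 0,"wx": 0,"wy": 0,"wz": 0},
  {"claw": 0.03,"dx": 0,"dy": 0,"dz": 0.03,"wx": 0,"wy": 0,"wz": 0},
  {"claw": 0.03,"dx": 0,"dy": 0,"dz": 0.025,"wx": 0,"wy": 0,"wz": 0},
  {"claw": 0.03,"dx": 0,"dy": 0,"dz": 0,"wx": 0,"wy": 0,"wz": 0},
  {"claw": 0.03,"dx": 0,"dy": 0,"dz": 0,"wx": 0,"wy": 0,"wz": 0},
])

```text
t: 33.9
eef_pos: [0.5909, -0.1254, 0.076]
tool_rot: [0.001, 0.72, 0.694, 0.0]
contact_force: [1.3, -0.2, -1.6]
gripper_width: 0.476
grasp_force: 61.5
```

```bash
python3 -c "
from h import *
b=bed(0,-.103);to(*b,.041,-2.2)"
```

```text
t 33.9 pos [ 0.5909 -0.1254  0.076 ] yaw -2.2 tilt [ 0.001 -0.   ] w 0.48 f [ 1.3 -0.2 -1.6] q7 0.45
  turn wz 0.0 dx 0.0005 dy 0.0002 dz 0.035
```

Emit:
drive_tool([
  {"claw": 0.03,"dx": 0,"dy": 0,"dz": 0.018,"wx": 0,"wy": 0,"wz": 0},
  {"claw": 0.03,"dx": 0,"dy": 0,"dz": 0.01,"wx": 0,"wy": 0,"wz": 0},
  {"claw": 0.03,"dx": 0,"dy": 0,"dz": 0.004,"wx": 0,"wy": 0,"wz": 0},
  {"claw": 0.03,"dx": 0,"dy": 0,"dz": 0.002,"wx": 0,"wy": 0,"wz": 0},
  {"claw": 0.03,"dx": 0,"dy": 0,"dz": 0,"wx": 0,"wy": 0,"wz": 0},
])

```text
t: 34.52
eef_pos: [0.5905, -0.1255, 0.041]
tool_rot: [0.0, 0.721, 0.693, 0.0]
contact_force: [-0.2, -0.6, -1.1]
gripper_width: 0.481
grasp_force: 61.5
```

Emit:
drive_tool([
  {"claw": 0.03,"dx": 0,"dy": 0,"dz": 0.001,"wx": 0,"wy": 0,"wz": 0},
  {"claw": 0.065,"dx": 0,"dy": 0,"dz": 0,"wx": 0,"wy": 0,"wz": 0},
  {"claw": 0.065,"dx": 0,"dy": 0,"dz": 0,"wx": 0,"wy": 0,"wz": 0},
  {"claw": 0.065,"dx": 0,"dy": 0,"dz": 0,"wx": 0,"wy": 0,"wz": 0},
  {"claw": 0.065,"dx": 0,"dy": 0,"dz": -0.02,"wx": 0,"wy": 0,"wz": 0},
  {"claw": 0.065,"dx": 0,"dy": 0,"dz": -0.04,"wx": 0,"wy": 0,"wz": 0},
  {"claw": 0.065,"dx": 0,"dy": 0,"dz": -0.05,"wx": 0,"wy": 0,"wz": 0},
  {"claw": 0.065,"dx": 0,"dy": 0,"dz": -0.05,"wx": 0,"wy": 0,"wz": 0},
  {"claw": 0.065,"dx": -0.04,"dy": -0.01,"dz": 0,"wx": 0,"wy": 0,"wz": 0},
  {"claw": 0.065,"dx": -0.04,"dy": -0.01,"dz": 0,"wx": 0,"wy": 0,"wz": 0},
  {"claw": 0.065,"dx": -0.04,"dy": -0.01,"dz": 0,"wx": 0,"wy": 0,"wz": 0},
  {"claw": 0.065,"dx": -0.04,"dy": -0.01,"dz": 0,"wx": 0,"wy": 0,"wz": 0},
  {"claw": 0.065,"dx": -0.04,"dy": -0.01,"dz": 0,"wx": 0,"wy": 0,"wz": 0},
  {"claw": 0.065,"dx": 0,"dy": 0,"dz": 0,"wx": 0,"wy": 0,"wz": 0},
  {"claw": 0.065,"dx": 0,"dy": 0,"dz": 0,"wx": 0,"wy": 0,"wz": 0},
])

```text
t: 36.4
eef_pos: [0.533, -0.3229, 0.2006]
tool_rot: [0.0, 0.721, 0.693, 0.0]
contact_force: [-0.8, -0.1, 0.2]
gripper_width: 0.761
grasp_force: 0.0
```

```bash
python3 - <<'E'
from h import *
im,d,X,P=cloud('top');z=X[...,2]
e=X[...,:2]-MID;bx=e@BX;by=e@BY
def rel(n,cx,cy,r,zl,zh):
    m=(np.hypot(bx-cx,by-cy)<r)&(z>zl)&(z<zh);q=np.c_[bx[m],by[m]].astype(np.float32)*1000
    if len(q)<5: print(n,'none');return
    c,rr=cv2.minEnclosingCircle(q);R=cv2.minAreaRect(q);print(n,len(q),'circ',np.round(c,1),round(rr,1),'rect',np.round(R[0],1),np.round(R[1],1),round(R[2],1),'z',np.percentile(z[m],[10,50,90]).round(4))
rel('boss',0,0,.03,.118,.15)
rel('flange',0,0,.04,.09,.107)
rel('pulley',0,.095,.045,.03,.046)
rel('nut',0,-.103,.035,.032,.048)
rel('vb',.088,0,.045,.038,.056)
rel('head',0,.17,.05,.06,.11)
rel('tail',0,-.17,.04,.063,.08)
s,_=read_camera('side')
out=np.hstack([cv2.resize(im[85:195,190:370],(400,244),interpolation=cv2.INTER_CUBIC),cv2.resize(s[130:310,270:430],(217,244),interpolation=cv2.INTER_CUBIC)])
save(out,'fin.png')
E
```

```text
boss 151 circ [-1.2 -0.6] 16.0 rect [-1.8 -0.6] [29.6 28.3] 1.9 z [0.1276 0.1308 0.1336]
flange 281 circ [-1.   0.1] 29.1 rect [-1.7 -0.8] [56.6 56. ] 2.2 z [0.0958 0.0987 0.1009]
pulley 425 circ [-4.2 96. ] 30.3 rect [-4.1 96.7] [59.3 56.8] 2.7 z [0.036  0.039  0.0416]
nut 242 circ [  -3.4 -103.1] 24.2 rect [  -3.7 -102.8] [42.  46.1] 1.4 z [0.0377 0.0407 0.0434]
vb 332 circ [87.2  0.5] 36.7 rect [87.3  0.1] [44.6 62.7] 89.0 z [0.0397 0.0463 0.0504]
head 415 circ [ -0.3 168.1] 38.6 rect [ -0.4 168.2] [32.4 74.1] 88.0 z [0.0696 0.0884 0.0953]
tail 140 circ [  -0.8 -167.8] 23.3 rect [-1.0e-01 -1.7e+02] [40.3 37.6] 0.7 z [0.0668 0.0729 0.0781]
```

View pics/fin.png

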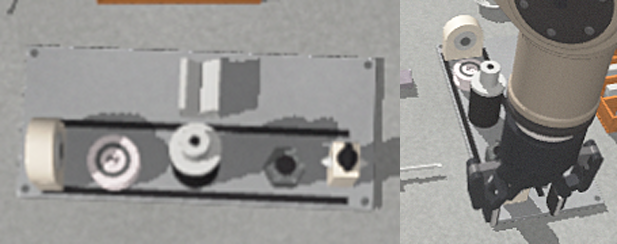

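All five parts are standing on the bed within about 4 mm of target. The hub is seated: its flange top is at 98.7 mm against 98 expected. The gripper is clear of everything.

```bash
python3 -c "
from station import *
print(hand_in())"
```

```text
the job is handed in; nothing more can be done
None
```

The spindle parts are set out on the bed as asked and the job is handed in after about 36 s of the 112 s: last camera check put each within about 4 mm of target with the hub seated, though the hand-in gave no verdict.

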